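Shut the empty tray, draw out the square stock

ROBOT

A 7-joint arm with a two-finger parallel gripper is mounted at the origin on the work surface. World frame = base frame: x ahead of the robot, y to its left, z up, the work surface at z = 0. Lengths are in mm, angles in degrees, forces in N, time in s.
With the tool pointing down it reaches from about 400 to 850 mm from the base axis. Payload 10.4 kg.
Tool frame: the origin (TCP) lies midway between the tips of the shut fingers; the grasp point (between the pads) lies 19 mm behind it (r.grip_depth is the distance from the TCP to the grasp point, in mm); y points along the fingers, z is the direction in which the jaws open and shut, and the axes are right-handed (so a half turn about y gives the same grasp; the last joint's range is limited). The gripper opens to 87 mm and grips with 3 to 60 N. Pads are 19 mm wide; open, the fingers measure 117 mm over their backs; the gripper's body (75 mm by 190 mm) begins 51 mm behind the grasp point.
Start: joints at [67.976, 19.034, -3.707, 83.658, 1.238, 77.344, -5.071], TCP at [221.247, -584.553, 222.576] pointing down, gripper open.
Joint ranges: [-148.97, 148.97], [-28.65, 121.19], [-84.17, 76.75], [9.2, 138.47], [-72.65, 252.65], [3.7, 117.97], [-149.18, 149.18]. Speed limits (degrees/s): [127.2, 127.2, 159.86, 159.86, 180, 180, 180].

INTERFACE

Orientations are given as [roll, pitch, yaw] about the fixed x, y, z axes, in that order (R = Rz(yaw) Ry(pitch) Rx(roll)).
In Python, from workcell import r gives the robot as it stands. The module is installed in compiled form; this text tells all that it offers.
- The arm moves only by the tool apply_moves, never from a script. Its argument "increments" is a list of rows, each a list of 3 entries, a list of its own where there are three numbers: the closure in counts, from 0 (fully open) to 255 (shut), then the shift along the tool's x, y, z in cm, then the turn, a rotation vector about the tool's x, y, z in rad. In form: [[gripper, [tx, ty, tz], [ax, ay, az]], ...]. A call has 1 to 20 rows; each row is the pose to reach, as a shift and turn from the pose commanded when the call began, along the tool's axes at that moment; what a row does not reach only later rows make up. A row lasts 1/12 s, in which the tool goes at most 41.7 mm and 7.16 degrees, less where a joint would pass 70% of its speed; a pose out of reach is approached as far as the arm can. A call with a gripper value outside its range is refused whole. The fingers move at their own pace and stop on an object; the grip force is fixed at half the most. Time passes only in rows, so rows that repeat a pose let the fingers close. It gives the time, the measured TCP pose, the force and the opening at its end, in the units of the state.
- r.read_state(): the state, without advancing time (a new reading comes with each control period).
- r.snapshot(name): name is "scene" or "top"; returns (picture, depth): 400x640x3 uint8, blue, green, red; 400x640 float32, mm along the optical axis (not along the pixel's ray), 0 where there is no reading.
- r.calibration(name): a dict with "fovy" (degrees; the focal length in pixels is half the picture's height over the tangent of half this angle, whatever the lens; pixels are square), "cx", "cy" (the principal point, pixels), "origin" and "rotation" of the camera in the world. Camera axes: x right, y up, looking along -z (the intrinsics and any distortion apply to the point x, -y, -z); pixel columns grow to the right and rows downward; lengths in mm; the calibration is good to about 2 mm. A picture is of the moment at which its call begins. calibration takes no time and is no camera call.
- r.hand_in(): hands the job in, once; it reports no verdict.
The state is a dict: "time": time; "q": joint angles; "qvel": joint speeds; "effort": joint torques, N m; "tool_pos": TCP position; "tool_rot": TCP orientation; "ft_force": force on the tool from outside, world axes, zero at the start; "torque": the same for the moment, N m; "opening": finger opening in mm.
Only numpy, scipy, OpenCV 4.12 (cv2) and the standard library are available. Lean on these libraries where they do the work, as an engineer would, in place of code of your own. Each camera call takes 0.05 s, during which the arm holds its last target.

TASK

Bring fresh stock to hand at the rack: push the empty tray that was left out fully home, then hook a fingertip behind the front lip of the tray of square tube pieces and draw it all the way out to its stop. Only one tray may be out at a time, and the tray of round collars stays shut. Grip and lift nothing: the pieces ride standing on their trays, and the things around the rack stay where they are.

Things in the scene. Friction and masses are not known exactly. Their poses are not given: they have to be found in the camera images.
- rack: Grey steel rack fixed to the bench, 323 mm wide (y): four upright rails 8 mm thick, tops 42 mm up, and three equal trays side by side, 105 mm apart, in any order. Origin on the bench, middle slot, below where a lip's rear edge stands when its tray is home. x points into the rack, away from the robot (turned up to 0.25 rad), y left, z up; trays slide along x.
- tray_empty (a joint): Slide of the empty tray, in m: 0 fully home against the rear, 0.100 fully drawn out at its stop; grows as the tray comes out (towards the rack's -x). It stays where left; moving it takes about 3 N plus 12 N per m/s. Starts 0.06 to 0.095 (left out).
- tray_empty_lip (a point): Mid-point of the top rear edge of the front lip of the empty tray, 44 mm above the bench; moves with the tray, axes as the rack's. The lip is an upright steel wall 5 mm thick across the tray's full 94 mm. In front of it a sloping face runs 47 mm forward and down to a nose 10 mm tall, its underside 6 mm above the bench.
- tray_empty_well (a point): Centre of the floor of the empty finger well just behind the lip of the empty tray, 11 mm above the bench; 22.5 mm behind the lip's rear face. Well 45 mm long (x), 88 mm wide (y), 33 mm deep below the lip's top. Its far end is the 22 mm upright front face of the plywood deck (top 33 mm above the bench) for the pieces. Side walls 3 mm, lip height.
- tray_square (a joint): Slide of the tray with the square tube pieces, in m: 0 fully home against the rear, 0.100 fully drawn out at its stop; grows as the tray comes out (towards the rack's -x). It stays where left; moving it takes about 3 N plus 12 N per m/s. Starts 0 to 0.012 (about shut).
- tray_square_lip (a point): Mid-point of the top rear edge of the front lip of the tray with the square tube pieces, 44 mm above the bench; moves with the tray, axes as the rack's. The lip is an upright steel wall 5 mm thick across the tray's full 94 mm. In front of it a sloping face runs 47 mm forward and down to a nose 10 mm tall, its underside 6 mm above the bench.
- tray_square_well (a point): Centre of the floor of the empty finger well just behind the lip of the tray with the square tube pieces, 11 mm above the bench; 22.5 mm behind the lip's rear face. Well 45 mm long (x), 88 mm wide (y), 33 mm deep below the lip's top. Its far end is the 22 mm upright front face of the plywood deck (top 33 mm above the bench) for the pieces. Side walls 3 mm, lip height.
- tray_round (a joint): Slide of the tray with the round collars, in m: 0 fully home against the rear, 0.100 fully drawn out at its stop; grows as the tray comes out (towards the rack's -x). It stays where left; moving it takes about 3 N plus 12 N per m/s. Starts at 0 (shut).
- tray_round_lip (a point): Mid-point of the top rear edge of the front lip of the tray with the round collars, 44 mm above the bench; moves with the tray, axes as the rack's. The lip is an upright steel wall 5 mm thick across the tray's full 94 mm. In front of it a sloping face runs 47 mm forward and down to a nose 10 mm tall, its underside 6 mm above the bench.
- tray_round_well (a point): Centre of the floor of the empty finger well just behind the lip of the tray with the round collars, 11 mm above the bench; 22.5 mm behind the lip's rear face. Well 45 mm long (x), 88 mm wide (y), 33 mm deep below the lip's top. Its far end is the 22 mm upright front face of the plywood deck (top 33 mm above the bench) for the pieces. Side walls 3 mm, lip height.
- square0_mid (a point): Centre of a loose piece of square aluminium tube, 30 x 30 mm with 4 mm walls, 28 mm tall, standing on its tray's deck (centre 14 mm above the deck), z up; nearer the front, about 88 mm behind the lip, right of the middle by about 21 mm.
- square1_mid (a point): Centre of a loose piece of square aluminium tube, 30 x 30 mm with 4 mm walls, 28 mm tall, standing on its tray's deck (centre 14 mm above the deck), z up; further back, about 122 mm behind the lip, left of the middle by about 21 mm.
- round0_mid (a point): Centre of a loose round aluminium collar, a ring 32 mm across with a 21 mm bore, 28 mm tall, standing on its tray's deck (centre 14 mm above the deck), z up; nearer the front, about 88 mm behind the lip, right of the middle by about 21 mm.
- round1_mid (a point): Centre of a loose round aluminium collar, a ring 32 mm across with a 21 mm bore, 28 mm tall, standing on its tray's deck (centre 14 mm above the deck), z up; further back, about 122 mm behind the lip, left of the middle by about 21 mm.
- can_mid (a point): Half-way up a loose can, 60 mm across, 150 mm tall, standing on the bench to the left of the rack; bystander.
- hammer_grip (a point): Grip of a loose hammer 240 mm long lying on the bench to the right of the rack; bystander.
- square_stop_mid (a point): Middle of the foot of a loose steel welder's set-square, 100 mm long, 22 mm thick, 90 mm tall, on the bench to the left in front of the can; bystander.
Mind the look-alikes: they are no part of the job. What is shaped like the part that bears round1_mid but purple, red or turquoise is not meant.

How it is judged (in metres and radians):
On the way, in this order (a step that is already met when the one before it is completed fails the run):
1. the empty tray is pushed fully home (value of joint tray_empty below 0.006 m), for 0.2 s.
2. a fingertip, down in the well behind the lip of the tray of square pieces, is drawing it out (value of joint tray_square above 0.02 m and contact force between the fingers and tray_square above 0.3 N and x of the grasp point in the frame of tray_square_lip between -0.005 and 0.06 m and y of the grasp point in the frame of tray_square_lip between -0.05 and 0.05 m and z of the grasp point in the frame of tray_square_lip below 0.022 m), for 0.1 s.
3. the tray of square pieces is out at its stop (value of joint tray_square above 0.092 m), for 0.2 s.
At the end, for the whole second after the job is handed in: The tray of square pieces is out to within 8 mm of its stop, the empty tray within 6 mm of home, the tray of round collars within 8 mm of home, all at rest; all four pieces stand upright (within 0.2 rad) on their decks; the can, hammer and set-square are within 15 mm of where they began (value of joint tray_square above 0.092 m and value of joint tray_empty below 0.006 m and value of joint tray_round below 0.008 m and velocity of joint each of tray_empty, tray_square, tray_round below 0.01 m/s and angle between each of square0_mid, square1_mid, round0_mid, round1_mid's own z axis and vertical below 0.2 rad and height (world z) of square0_mid between 0.04 and 0.055 m and height (world z) of square1_mid between 0.04 and 0.055 m and height (world z) of round0_mid between 0.04 and 0.055 m and height (world z) of round1_mid between 0.04 and 0.055 m and distance of each of can_mid, hammer_grip, square_stop_mid from where it was at the start of the episode below 0.015 m); the robot touches nothing.
It fails at once if two trays are out at once (tray of square pieces beyond 30 mm while the empty tray is beyond 20 mm) (value of joint tray_square above 0.03 m and value of joint tray_empty above 0.02 m).
It fails at once if the tray of round collars is drawn out more than 12 mm (value of joint tray_round above 0.012 m).
It fails at once if a piece is lifted off its deck (more than 15 mm) or knocked over (height (world z) of any of square0_mid, square1_mid, round0_mid, round1_mid above 0.062 m or angle between any of square0_mid, square1_mid, round0_mid, round1_mid's own z axis and vertical above 0.6 rad).
It fails at once if the can, hammer or set-square is shifted more than 25 mm (distance of any of can_mid, hammer_grip, square_stop_mid from where it was at the start of the episode above 0.025 m).
It also fails if it takes over 48 s, if anything falls off the work surface, if the arm or the gripper's body presses on something with over 40 N, if the wrist force passes 120 N, or if a joint passes its speed limit or range.

## Working session

There is one attempt and no reset: what is moved stays moved. The work goes in short steps, Python scripts to look and compute and a tool call to move; the robot and the scene stay as the last step left them, time stands still between calls to the robot, and variables do not carry over. Pictures are saved under pics/ and viewed, and the job is handed in when it is done.

Besides the shell and the picture viewer there is one more tool, called after ">>>" as name(argument=value, ...), one argument or row to a line, values as JSON. apply_moves: Moves the arm, as the interface text tells. Its arguments: {"type":"object","properties":{"increments":{"type":"array","items":{"type":"array"}}},"required":["increments"]}

```bash
mkdir -p pics
python3 - <<'E'
from workcell import r
import cv2, numpy as np
s=r.read_state(); print(s)
for n in ("scene","top"):
    p,d=r.snapshot(n); cv2.imwrite(f"pics/{n}0.png",p); np.save(f"pics/{n}0.npy",d); print(n,r.calibration(n))
E
```

```text
{'time': 0.0, 'q': array([67.97617633, 19.07327077, -3.70564677, 83.70495959,  1.23794873,
       77.34149036, -5.06991999]), 'qvel': array([-0.03861734,  0.04548275, -0.09428852, -0.05435473,  0.03655533,
        0.15309354, -0.07459158]), 'effort': array([ 8.93438137e-04, -6.23248601e+01,  2.54878902e-02, -3.89902568e+01,
       -6.12929603e-02,  3.95828008e-02,  8.76474496e-05]), 'tool_pos': array([ 221.06643371, -584.20307656,  221.74845191]), 'tool_rot': array([-9.00797524e+01, -4.37351185e-03, -1.59270351e+02]), 'ft_force': array([0.22094678, 0.58121498, 0.05373746]), 'torque': array([-0.00338361,  0.01321235,  0.01478067]), 'opening': 86.97070246897283}
scene {'fovy': 52.31533737224423, 'cx': 321.7208869947693, 'cy': 197.08312993037612, 'origin': array([1225.80619045, -291.30498879,  564.66904599]), 'rotation': array([52.94538493,  1.34244353, 58.51673736])}
top {'fovy': 44.690929323718535, 'cx': 324.4893297895759, 'cy': 200.27158932018574, 'origin': array([ 533.92039058,   28.83780009, 1159.62551273]), 'rotation': array([  7.2552869 ,   0.7808786 , -91.37345472])}
```

View pics/scene0.png

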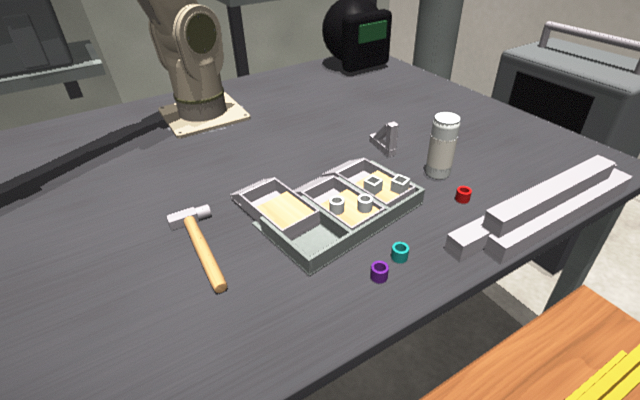

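View pics/top0.png

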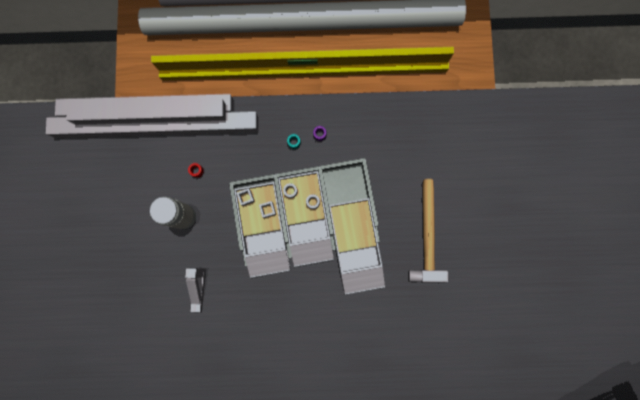

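The top view shows the empty tray at right, out (~355,265), collars in the middle (~302,205), and square tubes at left (~257,205). The can, set-square (~195,290) and hammer (~430,230) stand clear. Next I'll get world coordinates.

```bash
cat > h.py <<'E'
import numpy as np, cv2
from scipy.spatial.transform import Rotation as R
from workcell import r
def cam(n):
    c=r.calibration(n); f=200/np.tan(np.radians(c['fovy']/2))
    M=R.from_euler('xyz',c['rotation'],degrees=True).as_matrix()
    return c,f,M
def ray(n,u,v):
    c,f,M=cam(n); u=np.asarray(u,float); v=np.asarray(v,float)
    d=np.stack([(u-c['cx'])/f,-(v-c['cy'])/f,-np.ones_like(u)],-1)
    return c['origin'],d@M.T
def plane(n,u,v,z):
    o,d=ray(n,u,v); return o+d*((z-o[2])/d[...,2])[...,None]
def cloud(n,dep):
    v,u=np.mgrid[0:400,0:640]; o,d=ray(n,u,v); return o+d*dep[...,None]
E
python3 - <<'E'
from h import *
p=cv2.imread('pics/top0.png'); d=np.load('pics/top0.npy'); P=cloud('top',d)
q=P[:,:,2]
print('bench z',np.median(q[320:390,50:600]), P[100,400],P[300,100],P[380,320])
c=p[150:300,220:400]; big=cv2.resize(c,None,fx=4,fy=4,interpolation=cv2.INTER_CUBIC)
cv2.imwrite('pics/topcrop.png',big[:600])
h=np.clip(q[150:300,220:400]*3.5,0,255).astype(np.uint8)
cv2.imwrite('pics/height.png',cv2.applyColorMap(cv2.resize(h,None,fx=4,fy=4,interpolation=cv2.INTER_NEAREST),cv2.COLORMAP_JET))
for col in (265,308,360): 
    print(col,[(v,int(q[v,col]),int(P[v,col,0])) for v in range(160,300,3)])
E
```

```text
bench z 1.2683822583721849 [ 9.25790365e+02 -1.50677972e+02  4.13180308e-01] [458.64064259 575.92357316  -0.66313269] [266.60038046  61.34988848   0.65788083]
265 [(160, 4, 783), (163, 2, 776), (166, 2, 769), (169, 0, 762), (172, 0, 754), (175, -2, 747), (178, 47, 731), (181, 20, 729), (184, 44, 717), (187, 34, 712), (190, 33, 705), (193, 34, 698), (196, 36, 690), (199, 30, 684), (202, 35, 676), (205, 53, 667), (208, 37, 662), (211, 35, 655), (214, 38, 648), (217, 47, 640), (220, 35, 634), (223, 35, 627), (226, 30, 621), (229, 35, 613), (232, 22, 607), (235, 13, 601), (238, 14, 594), (241, 13, 587), (244, 7, 580), (247, 14, 573), (250, 15, 566), (253, 43, 558), (256, 40, 551), (259, 39, 544), (262, 32, 538), (265, 28, 531), (268, 22, 524), (271, 24, 517), (274, 18, 510), (277, 1, 503), (280, 2, 496), (283, 3, 489), (286, -1, 482), (289, 2, 475), (292, 0, 468), (295, 0, 461), (298, 0, 454)]
308 [(160, 4, 780), (163, 0, 773), (166, 0, 766), (169, 45, 750), (172, 34, 745), (175, 36, 737), (178, 33, 731), (181, 32, 724), (184, 34, 716), (187, 33, 709), (190, 31, 703), (193, 31, 696), (19
[... 586 characters left out ...]
, 5, 762), (169, 6, 754), (172, 8, 747), (175, 9, 739), (178, 6, 732), (181, 6, 725), (184, 6, 718), (187, 10, 710), (190, 7, 703), (193, 5, 696), (196, 5, 689), (199, 6, 681), (202, 37, 670), (205, 34, 664), (208, 34, 657), (211, 32, 650), (214, 30, 643), (217, 33, 636), (220, 35, 629), (223, 32, 622), (226, 36, 615), (229, 33, 608), (232, 34, 601), (235, 33, 594), (238, 36, 587), (241, 30, 580), (244, 36, 573), (247, 28, 567), (250, 15, 560), (253, 12, 553), (256, 13, 546), (259, 13, 539), (262, 10, 532), (265, 9, 525), (268, 7, 518), (271, 42, 512), (274, 39, 505), (277, 41, 499), (280, 34, 492), (283, 26, 484), (286, 22, 478), (289, 18, 470), (292, -2, 462), (295, 3, 456), (298, 0, 449)]
```

View pics/topcrop.png

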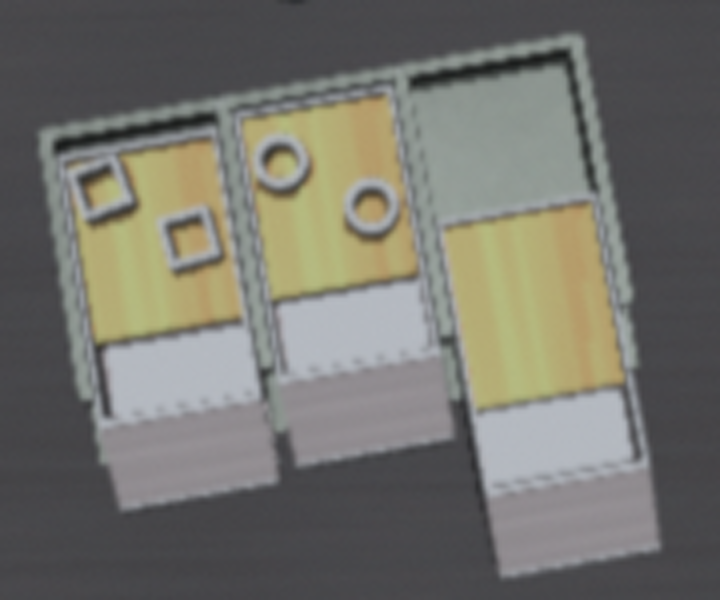

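View pics/height.png

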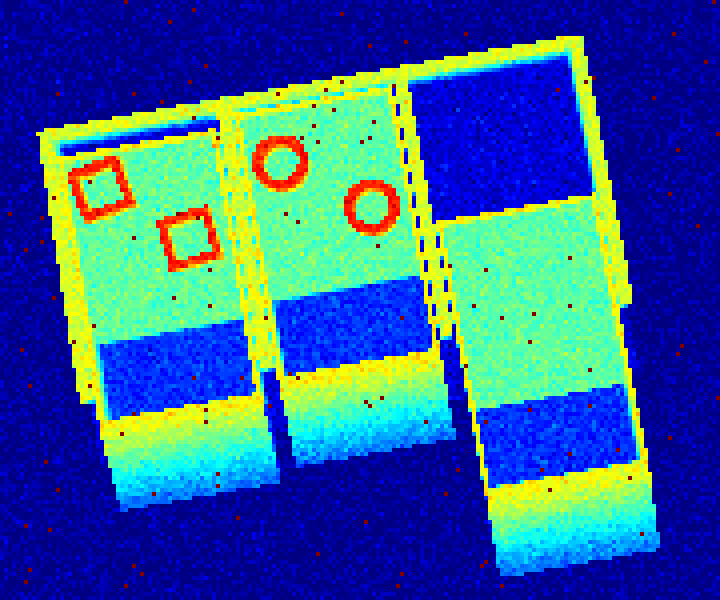

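```bash
cat > meas.py <<'E'
from h import *
def lips(d,verbose=1):
    P=cloud('top',d); q=cv2.medianBlur(P[:,:,2].astype(np.float32),3)
    well=((q>6)&(q<22)).astype(np.uint8)
    # keep rack area
    X,Y=P[:,:,0],P[:,:,1]
    n,lab,st,ce=cv2.connectedComponentsWithStats(well,connectivity=4)
    out=[]
    for i in range(1,n):
        if st[i][4]<300: continue
        us=np.arange(st[i][0],st[i][0]+st[i][2]); lp=[];fp=[]
        for u in us:
            v=np.where(lab[:,u]==i)[0]
            if len(v)<12 or len(v)>30: continue
            if q[v.max()+2,u]>36: lp.append((u,v.max()+.5))
        if len(lp)<15: continue
        lp=np.array(lp); W=plane('top',lp[:,0],lp[:,1],44.)
        vx,vy,x0,y0=cv2.fitLine(W[:,:2].astype(np.float32),cv2.DIST_HUBER,0,.01,.01).ravel()
        if vy<0: vx,vy=-vx,-vy
        res=(W[:,0]-x0)*vy-(W[:,1]-y0)*vx
        t=(W[:,0]-x0)*vx+(W[:,1]-y0)*vy
        print(st[i],'mid',x0,y0,'yaw',np.degrees(np.arctan2(-vx,vy)),'rms',res.std(),'len',np.ptp(t), 'centroid px',ce[i])
        ys,xs=np.where(lab==i); Wp=P[ys,xs]; print('  well centre',np.median(Wp,0))
if __name__=='__main__':
    import sys; lips(np.load(sys.argv[1]))
    d=np.load(sys.argv[1]);P=cloud('top',d);q=cv2.medianBlur(P[:,:,2].astype(np.float32),3)
    m=((q>26)).astype(np.uint8); m[:,:222]=0;m[:,390:]=0;m[:158]=0;m[300:]=0
    pts=P[(m>0)&(q<50)][:,:2]
    print('rack rect'); hull=cv2.convexHull(pts.astype(np.float32)); 
    back=[]
    for u in range(235,365):
        v=np.where(m[:,u])[0]; back.append((u,v.min()-.5))
    b=np.array(back); W=plane('top',b[:,0],b[:,1],42.)
    f=cv2.fitLine(W[:,:2].astype(np.float32),cv2.DIST_HUBER,0,.01,.01).ravel(); print('back line',f,'yaw',np.degrees(np.arctan(-f[0]/f[1])))
    print(W[0],W[-1])
E
python3 meas.py pics/top0.npy
```

```text
[289 219  40  25 708] mid 585.05743 79.4344 yaw 8.219091 rms 0.6962947306801691 len 80.88145141411479 centroid px [308.17655367 230.82062147]
  well centre [608.56944116  81.45529596  12.42957158]
[245 230  39  25 686] mid 562.4403 181.39456 yaw 8.534565 rms 0.7300178122022557 len 78.45075831431323 centroid px [263.78279883 241.86880466]
  well centre [585.19175305 185.87592246  12.69715419]
[338 246  41  26 746] mid 518.83704 -34.45078 yaw 8.329166 rms 1.9186085151498184 len 83.13384439367948 centroid px [358.4155496 258.4772118]
  well centre [540.80024777 -34.59448619  12.20891787]
rack rect
back line [ 1.5282008e-01 -9.8825401e-01  7.5021820e+02  9.7392029e+01] yaw 8.79039
[726.04753084 248.34023673  42.        ] [772.62063134 -54.08856099  42.        ]
```

Run:
```python
from h import *
d=np.load('pics/top0.npy'); P=cloud('top',d); q=cv2.medianBlur(P[:,:,2].astype(np.float32),3)
for n,(a,b,c,e) in dict(can=(140,195,190,240),stop=(180,260,210,320)).items():
    S=P[b:e,a:c] if n=='stop' else P[c:e,a:b]
    z=S[...,2]; S=S[(z>6)&(z<170)]; print(n,len(S),np.percentile(S,[2,50,98],axis=0).round())
yaw=np.radians(8.5); ex=np.array([np.cos(yaw),np.sin(yaw)]); ey=np.array([-ex[1],ex[0]])
L=np.array([585.3,80.5]); 
for n,k,sl in (('empty',-1,None),('round',0,None),('square',1,None)): print(n,'home lip',L+k*105*ey,'out lip',L+k*105*ey-100*ex)
```

```text
can 1127 [[621. 349.   7.]
 [647. 365. 144.]
 [677. 407. 155.]]
stop 702 [[430. 325.   7.]
 [489. 335.  46.]
 [528. 354.  94.]]
empty home lip [600.81998817 -23.34666565] out lip [501.91840183 -38.12760677]
round home lip [585.3  80.5] out lip [486.39841366  65.71905889]
square home lip [569.78001183 184.34666565] out lip [470.8784255  169.56572454]
```

```bash
cat >> h.py <<'E'
def delta(target,yaw=8.5,cur=None):
    s=r.read_state(); T=R.from_euler('xyz',s['tool_rot'],degrees=True)
    p=s['tool_pos'] if cur is None else np.array(cur)
    # wanted: tool y down, tool z along -rack y, tool x = y cross z
    a=np.radians(yaw); z=np.array([np.sin(a),-np.cos(a),0]); y=np.array([0,0,-1.]); x=np.cross(y,z)
    W=R.from_matrix(np.stack([x,y,z],1))
    print('t',s['time'],'pos',s['tool_pos'].round(1),'rot',s['tool_rot'].round(2),'F',s['ft_force'].round(2),'open',round(s['opening'],1))
    print('shift cm',(T.inv().apply(np.array(target)-p)/10).round(2),'turn',(T.inv()*W).as_rotvec().round(4),'x',x)
E
python3 -c "
from h import *
delta([541,-32,120],cur=[221.247,-584.553,222.576])"
```

```text
t 0.1 pos [ 221.1 -584.2  221.8] rot [ -90.08   -0.   -159.27] F [-0.75 -0.01 -0.52] open 87.1
shift cm [-49.46  10.31 -40.35] turn [1.300e-03 2.135e-01 2.000e-04] x [-0.98901586 -0.14780941 -0.        ]
```

>>> apply_moves(
  increments=[
    [255,[-49.5,10.3,-40.3],[0,0.213,0]],
    [255,[-49.5,10.3,-40.3],[0,0.213,0]],
    [255,[-49.5,10.3,-40.3],[0,0.213,0]],
    [255,[-49.5,10.3,-40.3],[0,0.213,0]],
    [255,[-49.5,10.3,-40.3],[0,0.213,0]],
    [255,[-49.5,10.3,-40.3],[0,0.213,0]],
    [255,[-49.5,10.3,-40.3],[0,0.213,0]],
    [255,[-49.5,10.3,-40.3],[0,0.213,0]],
    [255,[-49.5,10.3,-40.3],[0,0.213,0]],
    [255,[-49.5,10.3,-40.3],[0,0.213,0]],
    [255,[-49.5,10.3,-40.3],[0,0.213,0]],
    [255,[-49.5,10.3,-40.3],[0,0.213,0]],
    [255,[-49.5,10.3,-40.3],[0,0.213,0]],
    [255,[-49.5,10.3,-40.3],[0,0.213,0]],
    [255,[-49.5,10.3,-40.3],[0,0.213,0]],
    [255,[-49.5,10.3,-40.3],[0,0.213,0]],
    [255,[-49.5,10.3,-40.3],[0,0.213,0]],
    [255,[-49.5,10.3,-40.3],[0,0.213,0]],
    [255,[-49.5,10.3,-40.3],[0,0.213,0]],
    [255,[-49.5,10.3,-40.3],[0,0.213,0]],
  ],
)

```text
time: 1.77
tool_pos: [541.2, -34.0, 119.6]
tool_rot: [-90.0, -0.0, -171.6]
ft_force: [0.5, -0.7, 0.4]
opening: 0.5
```

Run:
```python
from h import *
delta([541,-32,18])
for n in ("scene","top"):
    p,d=r.snapshot(n); cv2.imwrite(f"pics/{n}1.png",p); np.save(f"pics/{n}1.npy",d)
p=cv2.imread('pics/scene1.png'); cv2.imwrite('pics/s1c.png',cv2.resize(p[100:300,160:460],None,fx=2.5,fy=2.5,interpolation=cv2.INTER_CUBIC))
```

```text
t 1.7667 pos [541.2 -34.  119.6] rot [-8.9960e+01 -2.0000e-02 -1.7159e+02] F [ 0.46 -0.72  0.41] open 0.5
shift cm [-1.000e-02  1.016e+01 -2.100e-01] turn [-0.0008 -0.0016  0.0003] x [-0.98901586 -0.14780941 -0.        ]
```

View pics/s1c.png

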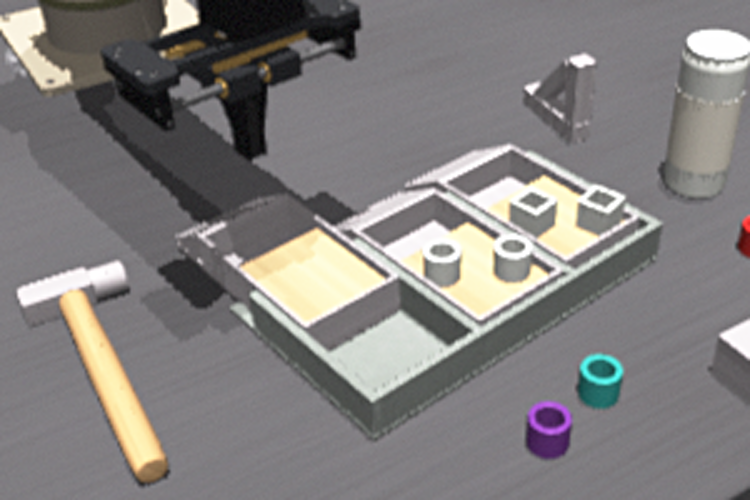

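The shut gripper hangs above the empty tray's well (fingertip at ~255,150 in the crop). I'll descend into the well now.

>>> apply_moves(
  increments=[
    [255,[0,3,0],[0,0,0]],
    [255,[0,6,0],[0,0,0]],
    [255,[0,8,0],[0,0,0]],
    [255,[0,9.2,0],[0,0,0]],
    [255,[0,10,0],[0,0,0]],
    [255,[0,10,0],[0,0,0]],
    [255,[0,10,0],[0,0,0]],
  ],
)

```text
time: 2.45
tool_pos: [542.1, -32.6, 20.3]
tool_rot: [-90.0, 0.0, -171.5]
ft_force: [0.2, -0.2, -0.6]
opening: 0.6
```

>>> apply_moves(
  increments=[
    [255,[-0.6,0,0],[0,0,0]],
    [255,[-1.2,0,0],[0,0,0]],
    [255,[-1.8,0,0],[0,0,0]],
    [255,[-2.4,0,0],[0,0,0]],
    [255,[-3.0,0,0],[0,0,0]],
    [255,[-3.6,0,0],[0,0,0]],
    [255,[-4.2,0,0],[0,0,0]],
    [255,[-4.8,0,0],[0,0,0]],
    [255,[-5.4,0,0],[0,0,0]],
    [255,[-6.0,0,0],[0,0,0]],
    [255,[-6.6,0,0],[0,0,0]],
    [255,[-7.2,0,0],[0,0,0]],
    [255,[-7.7,0,0],[0,0,0]],
    [255,[-8.2,0,0],[0,0,0]],
    [255,[-8.6,0,0],[0,0,0]],
    [255,[-8.9,0,0],[0,0,0]],
    [255,[-9.1,0,0],[0,0,0]],
    [255,[-9.1,0,0],[0,0,0]],
  ],
)

```text
time: 3.95
tool_pos: [632.1, -18.8, 19.5]
tool_rot: [-90.0, 0.0, -171.5]
ft_force: [-0.5, 0.2, -0.6]
opening: 0.2
```

>>> apply_moves(
  increments=[
    [255,[-0.2,0,0],[0,0,0]],
    [255,[-0.4,0,0],[0,0,0]],
    [255,[-0.6,0,0],[0,0,0]],
    [255,[-0.7,0,0],[0,0,0]],
    [255,[-0.8,0,0],[0,0,0]],
    [255,[-0.8,0,0],[0,0,0]],
  ],
)

```text
time: 4.45
tool_pos: [635.7, -18.3, 19.1]
tool_rot: [-90.0, -0.5, -171.5]
ft_force: [-20.8, -1.3, 15.0]
opening: 0.5
```

Run:
```python
from h import *
delta([541,-32,18])
for n in ("scene","top"):
    p,d=r.snapshot(n); cv2.imwrite(f"pics/{n}2.png",p); np.save(f"pics/{n}2.npy",d)
p=cv2.imread('pics/scene2.png'); cv2.imwrite('pics/s2c.png',cv2.resize(p[100:300,160:460],None,fx=2.5,fy=2.5,interpolation=cv2.INTER_CUBIC))
```

```text
t 4.45 pos [635.7 -18.3  19.1] rot [ -89.98   -0.49 -171.49] F [-20.82  -1.3   15.  ] open 0.5
shift cm [ 9.57  0.2  -0.05] turn [-0.0004  0.0002  0.0086] x [-0.98901586 -0.14780941 -0.        ]
```

View pics/s2c.png

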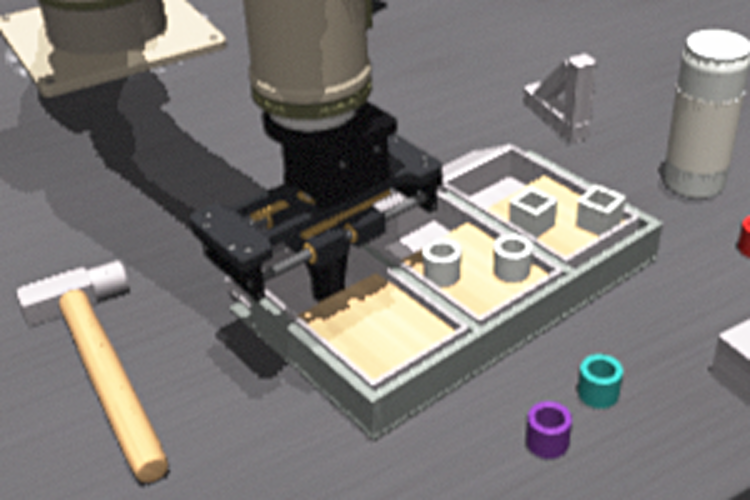

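Tray is at its rear stop: contact at TCP x 635.7 against 636 predicted, with 21 N. The scene view shows its lip in line with the round tray's. I'll back off and lift.

>>> apply_moves(
  increments=[
    [255,[0.8,0,0],[0,0,0]],
    [255,[1.5,0,0],[0,0,0]],
    [255,[1.5,-1,0],[0,0,0]],
    [255,[1.5,-4,0],[0,0,0]],
    [255,[1.5,-8,0],[0,0,0]],
    [255,[1.5,-10,0],[0,0,0]],
    [255,[1.5,-10,0],[0,0,0]],
    [255,[1.5,-10,0],[0,0,0]],
  ],
)

```text
time: 5.22
tool_pos: [626.1, -20.0, 122.1]
tool_rot: [-89.9, 0.3, -171.5]
ft_force: [-0.8, -0.4, -1.2]
opening: -0.0
```

Run:
```python
from h import *
delta([584.5,185,120])
```

```text
t 5.2167 pos [626.1 -20.  122.1] rot [ -89.94    0.26 -171.48] F [-0.75 -0.42 -1.24] open -0.0
shift cm [  1.08   0.18 -20.89] turn [-0.001   0.0003 -0.0045] x [-0.98901586 -0.14780941 -0.        ]
```

>>> apply_moves(
  increments=[
    [255,[1.1,0,-4],[0,0,0]],
    [255,[1.1,0,-8],[0,0,0]],
    [255,[1.1,0,-12],[0,0,0]],
    [255,[1.1,0,-16],[0,0,0]],
    [255,[1.1,0,-19],[0,0,0]],
    [255,[1.1,0,-20.9],[0,0,0]],
    [255,[1.1,0,-20.9],[0,0,0]],
    [255,[1.1,0,-20.9],[0,0,0]],
    [255,[1.1,0,-20.9],[0,0,0]],
    [255,[1.1,0,-20.9],[0,0,0]],
  ],
)

```text
time: 6.05
tool_pos: [583.2, 183.3, 119.1]
tool_rot: [-89.9, -0.0, -171.6]
ft_force: [-0.7, 0.5, 0.5]
opening: 0.3
```

Run:
```python
from h import *
delta([584.5,185,19.5])
p,d=r.snapshot("scene"); cv2.imwrite('pics/s3c.png',cv2.resize(p[60:300,160:460],None,fx=2.5,fy=2.5,interpolation=cv2.INTER_CUBIC))
p,d=r.snapshot("top"); cv2.imwrite('pics/t3c.png',cv2.resize(p[130:330,180:440],None,fx=3,fy=3,interpolation=cv2.INTER_CUBIC))
import meas; meas.lips(d)
```

```text
t 6.05 pos [583.2 183.3 119.1] rot [-8.995e+01 -3.000e-02 -1.716e+02] F [-0.72  0.5   0.47] open 0.3
shift cm [-0.16  9.96 -0.16] turn [-0.0009 -0.0018  0.0005] x [-0.98901586 -0.14780941 -0.        ]
[332 211  40  25 700] mid 600.91327 -22.398636 yaw 8.038863 rms 1.1598655015616555 len 82.86745465880898 centroid px [351.88571429 222.97285714]
  well centre [624.64494933 -22.32500314  12.46008903]
[299 219  30  23 518] mid 587.4702 63.118958 yaw 7.969851 rms 2.2929555523732237 len 58.412976657214315 centroid px [313.10617761 229.96911197]
  well centre [610.34951041  69.55926705  12.61944346]
```

View pics/s3c.png

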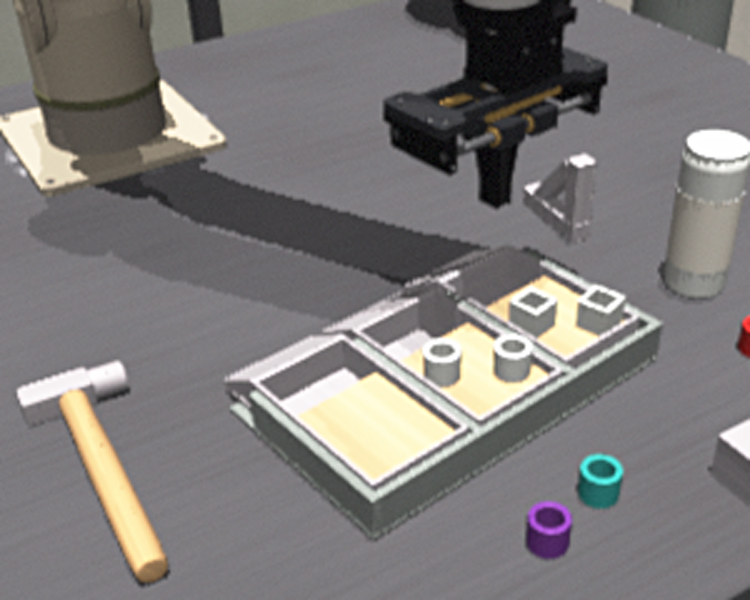

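View pics/t3c.png

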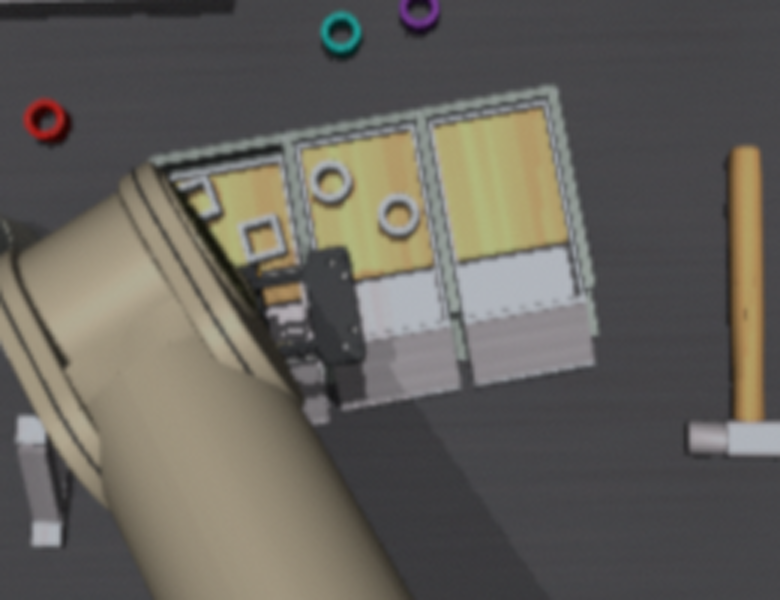

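Empty tray lip measured at (600.9, -22.4), against a home position of (600.8, -23.3), so it is home. The gripper is over the square tray's well; I'll descend.

>>> apply_moves(
  increments=[
    [255,[-0.1,3,-0.1],[0,0,0]],
    [255,[-0.1,6,-0.1],[0,0,0]],
    [255,[-0.1,8,-0.1],[0,0,0]],
    [255,[-0.1,9.2,-0.1],[0,0,0]],
    [255,[-0.1,9.9,-0.1],[0,0,0]],
    [255,[-0.1,9.9,-0.1],[0,0,0]],
    [255,[-0.1,9.9,-0.1],[0,0,0]],
  ],
)

```text
time: 6.73
tool_pos: [584.2, 186.3, 21.4]
tool_rot: [-90.0, 0.1, -171.5]
ft_force: [0.5, -0.2, 0.0]
opening: 0.6
```

>>> apply_moves(
  increments=[
    [255,[0.4,0,0],[0,0,0]],
    [255,[0.8,0,0],[0,0,0]],
    [255,[1.0,0,0],[0,0,0]],
    [255,[1.2,0,0],[0,0,0]],
    [255,[1.4,0,0],[0,0,0]],
    [255,[1.6,0,0],[0,0,0]],
    [255,[1.9,0,0],[0,0,0]],
    [255,[2.2,0,0],[0,0,0]],
    [255,[2.6,0,0],[0,0,0]],
    [255,[3.0,0,0],[0,0,0]],
    [255,[3.4,0,0],[0,0,0]],
    [255,[3.8,0,0],[0,0,0]],
    [255,[4.2,0,0],[0,0,0]],
    [255,[4.6,0,0],[0,0,0]],
    [255,[5.0,0,0],[0,0,0]],
    [255,[5.4,0,0],[0,0,0]],
  ],
)

```text
time: 8.07
tool_pos: [529.8, 178.0, 20.5]
tool_rot: [-90.0, 0.0, -171.5]
ft_force: [2.4, 0.6, 2.2]
opening: 0.4
```

Run:
```python
from h import *
delta([584.5,185,19.5])
p,d=r.snapshot("scene"); cv2.imwrite('pics/s4c.png',cv2.resize(p[60:300,160:460],None,fx=2.5,fy=2.5,interpolation=cv2.INTER_CUBIC))
```

```text
t 8.0667 pos [529.8 178.   20.5] rot [ -89.99    0.   -171.48] F [2.41 0.63 2.2 ] open 0.4
shift cm [-5.51  0.1   0.12] turn [-0.0002  0.0003 -0.    ] x [-0.98901586 -0.14780941 -0.        ]
```

View pics/s4c.png

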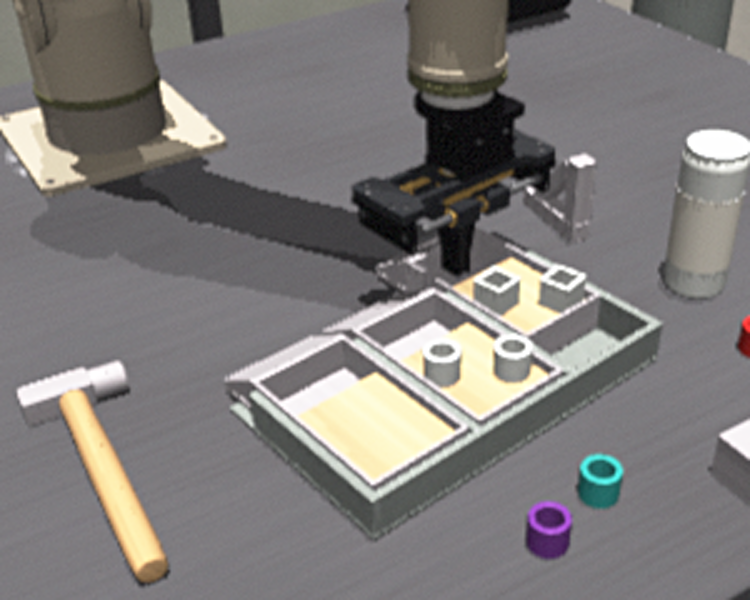

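The tray is drawing out and the pieces still stand (squares at ~495,290 and ~562,285). I'll continue to the stop.

>>> apply_moves(
  increments=[
    [255,[0.4,0,0],[0,0,0]],
    [255,[0.8,0,0],[0,0,0]],
    [255,[1.2,0,0],[0,0,0]],
    [255,[1.6,0,0],[0,0,0]],
    [255,[2.0,0,0],[0,0,0]],
    [255,[2.4,0,0],[0,0,0]],
    [255,[2.8,0,0],[0,0,0]],
    [255,[3.2,0,0],[0,0,0]],
    [255,[3.6,0,0],[0,0,0]],
    [255,[4.0,0,0],[0,0,0]],
    [255,[4.3,0,0],[0,0,0]],
    [255,[4.6,0,0],[0,0,0]],
    [255,[4.8,0,0],[0,0,0]],
    [255,[4.9,0,0],[0,0,0]],
    [255,[5.0,0,0],[0,0,0]],
    [255,[5.1,0,0],[0,0,0]],
    [255,[5.2,0,0],[0,0,0]],
    [255,[5.3,0,0],[0,0,0]],
    [255,[5.3,0,0],[0,0,0]],
  ],
)

```text
time: 9.7
tool_pos: [482.1, 171.1, 21.6]
tool_rot: [-90.1, 0.5, -171.5]
ft_force: [20.4, 3.9, -13.3]
opening: 0.5
```

Force is 20 N at TCP x 482 (480 predicted), so the tray is at its stop. I'll hold briefly, back off inside the well and lift clear.

>>> apply_moves(
  increments=[
    [255,[0,0,0],[0,0,0]],
    [255,[0,0,0],[0,0,0]],
    [255,[0,0,0],[0,0,0]],
    [255,[-0.6,0,0],[0,0,0]],
    [255,[-1.4,0,0],[0,0,0]],
    [255,[-1.4,0,0],[0,0,0]],
    [255,[-1.4,-2,0],[0,0,0]],
    [255,[-1.4,-5,0],[0,0,0]],
    [255,[-1.4,-9,0],[0,0,0]],
    [255,[-1.4,-13,0],[0,0,0]],
    [255,[-1.4,-16,0],[0,0,0]],
    [255,[-1.4,-16,0],[0,0,0]],
    [255,[-1.4,-16,4],[0,0,0]],
    [255,[-1.4,-16,8],[0,0,0]],
    [255,[-1.4,-16,12],[0,0,0]],
    [255,[-1.4,-16,16],[0,0,0]],
    [255,[-1.4,-16,20],[0,0,0]],
    [255,[-1.4,-16,24],[0,0,0]],
    [255,[-1.4,-16,26],[0,0,0]],
    [255,[-1.4,-16,26],[0,0,0]],
  ],
)

```text
time: 11.37
tool_pos: [529.5, -90.4, 179.8]
tool_rot: [-89.9, -0.1, -171.9]
ft_force: [0.4, 0.3, -0.3]
opening: 0.6
```

Run:
```python
from h import *
delta([584.5,185,19.5])
p,d=r.snapshot("scene"); cv2.imwrite('pics/s5c.png',cv2.resize(p[60:300,160:460],None,fx=2.5,fy=2.5,interpolation=cv2.INTER_CUBIC))
p,d=r.snapshot("top"); cv2.imwrite('pics/t5c.png',cv2.resize(p[130:330,180:440],None,fx=3,fy=3,interpolation=cv2.INTER_CUBIC))
import meas; meas.lips(d)
```

```text
t 11.3667 pos [529.5 -90.4 179.8] rot [-8.995e+01 -1.100e-01 -1.719e+02] F [ 0.42  0.32 -0.34] open 0.6
shift cm [ -9.35  15.98 -26.5 ] turn [-0.0009 -0.007   0.002 ] x [-0.98901586 -0.14780941 -0.        ]
[ 235  180   46   48 1191] mid 623.80835 189.54375 yaw 8.6924515 rms 0.5996420686509147 len 83.89813445786997 centroid px [257.78421495 202.38119228]
  well centre [680.75009949 197.89056129   6.88230663]
[332 211  40  25 699] mid 600.91327 -22.398636 yaw 8.038863 rms 1.1598655015616555 len 82.86745465880898 centroid px [351.89985694 222.95994278]
  well centre [624.52055445 -22.37223205  12.32388342]
[288 219  41  25 710] mid 585.1295 78.80362 yaw 8.358756 rms 0.7171177044371122 len 80.87600034068602 centroid px [308.11690141 230.82253521]
  well centre [608.7229349   81.46773948  12.02522563]
[251 270  39  25 730] mid 470.6885 169.25555 yaw 9.026742 rms 0.6255285836329619 len 77.97257769686334 centroid px [270.16712329 281.8369863 ]
  well centre [491.96591006 172.24819989  12.34462264]
```

View pics/s5c.png

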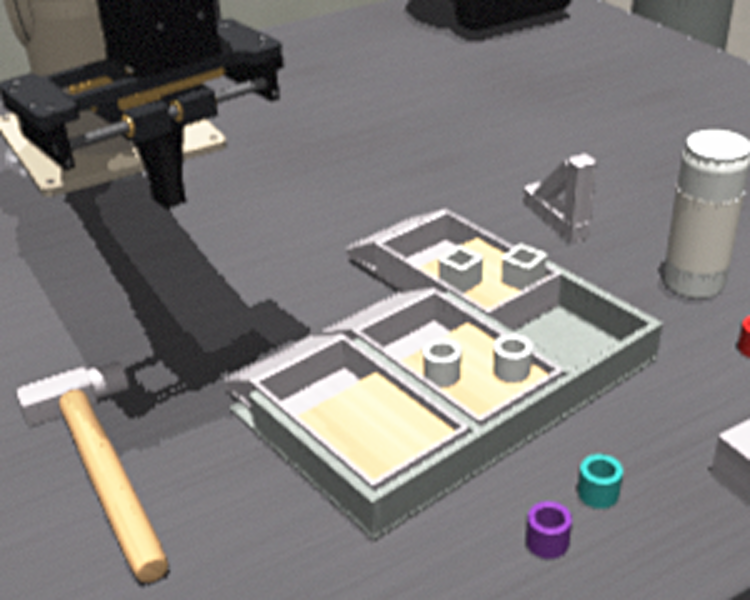

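View pics/t5c.png

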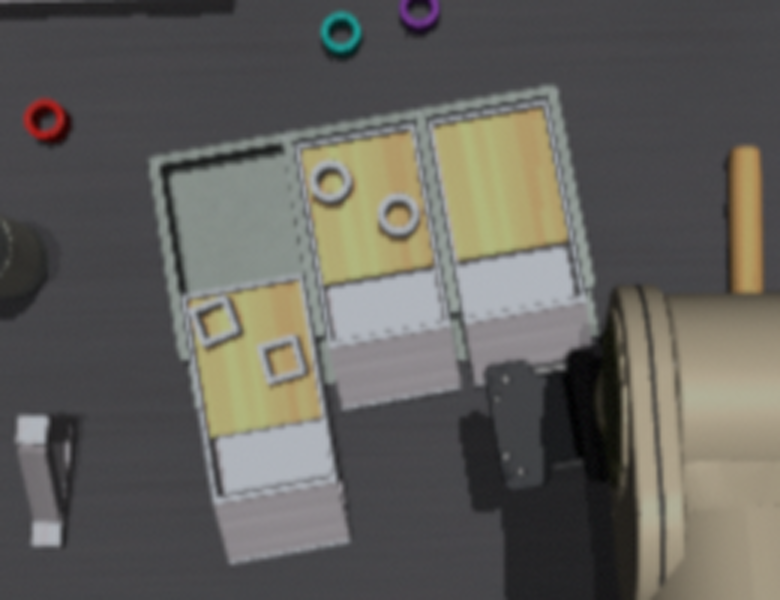

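The views confirm it: the square lip is at x 470.7 (stop predicted at 470.9), the other two trays are home, all pieces are upright and the gripper is clear.

>>> apply_moves(
  increments=[
    [255,[0,0,0],[0,0,0]],
    [255,[0,0,0],[0,0,0]],
    [255,[0,0,0],[0,0,0]],
  ],
)

```text
time: 11.72
tool_pos: [530.1, -83.2, 180.6]
tool_rot: [-90.0, -0.0, -171.3]
ft_force: [0.1, -0.2, -0.2]
opening: 0.5
```

```bash
python3 -c "
from workcell import r
print(r.hand_in())"
```

```text
the job is handed in; nothing more can be done
None
```

The empty tray is home, the square-tube tray is out at its stop, and the job was handed in at about 11.7 s; no verdict was reported.

- **Empty tray:** I pushed it home with shut fingers against its deck face, reaching the rear stop at about 21 N. Its lip then measured (600.9, -22.4) mm, against an expected home position of (600.8, -23.3).
- **Square tray:** I hooked the fingertip behind its lip and drew it out to its stop at about 20 N. Its lip measured (470.7, 169.3) mm, against an expected (470.9, 169.6).
- **Round tray:** Its lip did not move, measuring x 585.1 both before and after.
- **Pieces and bystanders:** In the last views all four pieces stand upright. The hammer, can and set-square look unmoved, though I judged those by eye and did not measure them. The gripper is clear, with no force on it.

No final check failed. One lip reading of the round tray, taken while the arm partly hid it, was about 17 mm off sideways; I set it aside, and the clear view afterwards agreed with the first measurement.

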